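# Shift the tube rocker's gate lever to the plus programme

### The arm

A 6-joint arm with a two-finger parallel gripper is mounted at the origin on a cart in front of the work surface, level with it; the furniture and walls round the work are solid. World frame = base frame: x ahead of the robot, y to its left, z up, the work surface at z = 0. Lengths are in m, angles in rad, forces in N, time in s.
With the tool pointing down it reaches from about 0.35 to 0.975 m from the base axis. Payload 4.9 kg.
Tool frame: the origin (TCP) lies on the centre line of the jaws, within the pads' length; the fingertips stand 11 mm ahead of it and the grasp point (between the pads) lies 8 mm behind it; z points along the fingers, y is the direction in which the jaws open and shut (so a half turn about z gives the same grasp; the last joint's range is limited). The gripper opens to 85 mm and grips with 20 to 120 N. Pads are 22 mm wide; open, the fingers measure 114 mm over their backs; the gripper's body (76 mm by 85 mm) begins 54 mm behind the grasp point. The pads swing forward as they close: fully open they stand 13 mm farther back than shut.
Start: joints at [1.187, 0.053, 1.613, -0, 1.476, -0.119], TCP at [0.164, 0.603, 0.242] pointing down, gripper open.
Joint ranges: [-3.01, 3.01], [-1.01, 2.22], [0.06, 2.58], [-1.02, 4.17], [0.09, 2.62], [-3.14, 3.14]. Speed limits (rad/s): [2.57, 2.57, 3.14, 3.14, 3.14, 3.14].

### API

Orientations are given as a rotation vector (axis times angle).
In Python, from station import ctrl gives the robot as it stands.
- The arm moves only by the tool send_rows, never from a script. Its argument "series" is a list of rows, each an object of numbers: "tx", "ty", "tz": the shift along the tool's x, y, z in cm; "wx", "wy", "wz": the turn, a rotation vector about the tool's x, y, z in rad; "jaw": the closure, from 0 (fully open) to 1 (shut). In form: [{"tx": .., "ty": .., "tz": .., "wx": .., "wy": .., "wz": .., "jaw": ..}, ...]. A call has 1 to 5 rows; each row shifts and turns the pose as measured when the row begins, along the tool's axes as they then stand; what a row does not reach is not made up. A row lasts 1/8 s, in which the tool goes at most 62.5 mm and 10.7 degrees, less where a joint would pass 70% of its speed; a pose out of reach is approached as far as the arm can. A call is refused whole if a number of a shift passes 6.25 or a number of a turn 0.188, either way. A call with a gripper value outside its range is refused whole. The fingers move at their own pace and stop on an object; "squeeze" is the grip in N (left out, the last holds). Time passes only in rows, so rows that do not move let the fingers close. It gives the time, the measured TCP pose, the force and the opening at its end, in the units of the state.
- ctrl.get_obs(): the state, without advancing time (a new reading comes with each control period).
- ctrl.get_image(name): name is "scene" or "top"; returns the picture (384x512x3 uint8, red, green, blue); there is no depth.
- ctrl.camera_info(name): a dict with "mtx" (3x3 intrinsics, pixels), "R" (3x3) and "t" (3): a world point X has camera coordinates R X + t. Camera axes: x right, y down, z forward; pixel columns grow to the right and rows downward; lengths in m; the calibration is good to about 2 mm. A picture is of the moment at which its call begins. camera_info takes no time and is no camera call.
- ctrl.finish_job(): hands the job in, once; it reports no verdict.
The state is a dict: "t": time; "q": joint angles; "dq": joint speeds; "effort": joint torques, N m; "tool_pos": TCP position; "tool_rot": TCP orientation; "contact_force": force on the tool from outside, world axes, zero at the start; "wrist_torque": the same for the moment, N m; "opening": finger opening in m.
Only numpy, scipy, OpenCV 4.12 (cv2) and the standard library are available. Lean on these libraries where they do the work, as an engineer would, in place of code of your own. Each camera call takes 0.05 s, during which the arm holds its last target.

### The job

Set the tube rocker to the programme marked with the plus sign: with shut fingers push its ball-topped lever out of the parking slot, along the cross channel of the gate, and fully home to the end of the slot beside the raised plus. Only push the knob sideways, without forcing it or pulling it up, and leave the tubes on the rocker and the other things on the desk where they are.

Things in the scene. Friction and masses are not known exactly. Their poses are not given: they have to be found in the camera images.
- rocker: White bench-top tube rocker, fixed, 270 x 170 mm, 96 mm high. Origin at desk height under the gate's centre; x points away from the robot (turned up to 0.3 rad), y left, z up. It spans x -85 to 185, y -85 to 85 mm: gate panel at x -85 to 85, black rubber mat with two tubes behind (tube tops 100 mm, rim 98 mm above the desk).
- gate_center (a point): Gate centre, on the panel top; same axes as the rocker. Gate: 12 mm wide dark groove, a cross channel along y (x = 0, from y +30 to -30 mm) with slots along x in three lanes. Lane y +30 has only a far (+x) slot: parking, where the lever begins. Lanes 0 and -30 have a far and a near slot each. Pin travel into a slot 25 mm. Dividers 18 mm thick, corners rounded 5 mm.
- knob_center (a point): Centre of the lever's black ball knob, 34 mm diameter, 167 mm above the desk when upright, about 150 mm when leaning fully. The lever tilts about a pivot 22 mm above the desk under the gate centre; the knob is 145 mm from it and moves about twice as far as the pin (about 60 mm per lane). 2 to 4 N moves it; it stays where it is left.
- lever_pin (a point): Point on the lever's 7 mm steel pin, 70 mm from the pivot: where the upright lever passes through the gate plate, 92 mm above the desk. As the lever leans it sinks a few mm below the plate; fully home it is 24 to 27 mm horizontally from the centre of that slot's mark.
- lever_fore (a joint): Lean of the lever along the rocker's x axis, rad: 0 in the cross channel, about +0.34 at the end of a far slot, about -0.34 at the end of a near slot. Free play in the cross channel is about 0.03 either way.
- lever_side (a joint): Lean of the lever to the rocker's left, rad: about +0.40 in the left lane, 0 in the middle lane, about -0.40 in the right lane (nearer 0.37 at the end of a right slot). The side play in a slot is about 0.03 either way.
- knob_lift (a joint): How far the knob is pulled up along the lever, m: 0 at rest, held down by a spring of about 8 N. It must stay down (under 4 mm).
- mark_plus: Raised black plus sign, 22 x 22 mm, 3 mm high, on the panel just beyond the closed end of its slot: it lies in that slot's lane, 48 mm from the cross channel's middle. Origin at its centre, underside. Which of the four programme slots it stands at changes.
- mark_disc: Raised black full disc, 21 mm, at another programme slot, placed in the same way. Not wanted.
- mark_bar: Raised black single bar, 7 x 22 mm, at another programme slot. Not wanted.
- mark_frame: Raised black hollow square frame, 22 x 22 mm, at another programme slot. Not wanted.
- mat_tube_a: Green-capped sample tube, 119 x 16 mm, lying across the rocker's mat, the nearer one to the gate. Loose; leave alone.
- mat_tube_b: Green-capped sample tube, 119 x 16 mm, lying across the rocker's mat, the farther one. Loose; leave alone.
- dropper: Small white dropper bottle, 26 mm wide, 62 mm tall, standing loose on the desk to the left of the rocker's near part. Leave alone.
- strip_bottle: White test-strip bottle with a black cap, 50 mm wide, 133 mm tall, loose on the left of the desk. Leave alone.
- marker: Black marker pen, 138 mm, lying loose on the near right of the desk. Leave alone.
- tube_w: Purple-capped sample tube, 88 mm, lying loose on the near right of the desk, left of the marker. Leave alone.

How it is judged:
By the outcome, as a careful person would: the job done as asked, in the order asked, and still so for the second after the job is handed in, with the robot touching nothing.
It also fails if it takes over 58 s, if anything falls off the work surface, if the arm or the gripper's body presses on something with over 40 N, if the wrist force passes 120 N, or if a joint passes its speed limit or range.

## Working session

There is one attempt and no reset: what is moved stays moved. The work goes in short steps, Python scripts to look and compute and a tool call to move; the robot and the scene stay as the last step left them, time stands still between calls to the robot, and variables do not carry over. Pictures are saved under pics/ and viewed, and the job is handed in when it is done.

Besides the shell and the picture viewer there is one more tool, called as name(argument=value, ...), one argument or row to a line, values as JSON. send_rows: Moves the arm, as the interface text tells. Its arguments: {"type":"object","properties":{"series":{"type":"array"},"squeeze":{"type":"number"}},"required":["series"]}

```bash
mkdir -p pics; ls; python3 - <<'E'
from station import ctrl
import cv2
o=ctrl.get_obs()
for k,v in o.items(): print(k,v)
for n in ("scene","top"):
    im=ctrl.get_image(n); cv2.imwrite(f"pics/{n}0.png",im[:,:,::-1])
    c=ctrl.camera_info(n); print(n,c)
E
```

```text
pics
t 0.0
q [ 1.18703230e+00  5.33607759e-02  1.61426844e+00 -2.07889571e-05
  1.47597168e+00 -1.18980006e-01]
dq [-0.00171679  0.00013178 -0.00154725  0.00047298 -0.00056002  0.00106749]
effort [ 1.02257844e-03 -3.93672645e+01 -3.70182788e+01  5.49893537e-05
  6.96119983e-03 -1.39931394e-06]
tool_pos [0.16333614 0.60267568 0.24107582]
tool_rot [-4.14641223e-01 -3.11362414e+00  3.06300803e-03]
contact_force [ 0.17454148 -0.1566534   0.33621718]
wrist_torque [-0.01892343  0.01190836  0.01117215]
opening 0.08555216125556717
scene {'mtx': array([[373.53533777,   0.        , 257.15723927],
       [  0.        , 373.53533777, 190.499778  ],
       [  0.        ,   0.        ,   1.        ]]), 'R': array([[ 0.75249762, -0.65821275, -0.02243452],
       [-0.2970961 , -0.30885784, -0.90351577],
       [ 0.58777652,  0.68655867, -0.42796723]]), 't': array([-0.38221084,  0.26325205,  0.92633504])}
top {'mtx': array([[489.21053736,   0.        , 251.67424926],
       [  0.        , 489.21053736, 184.2645819 ],
       [  0.        ,   0.        ,   1.        ]]), 'R': array([[ 0.01129364, -0.99983685,  0.01409737],
       [-0.99277274, -0.01289614, -0.11931465],
       [ 0.11947698, -0.01264799, -0.9927564 ]]), 't': array([-0.00460591,  0.55869564,  1.73188135])}
```

View pics/scene0.png

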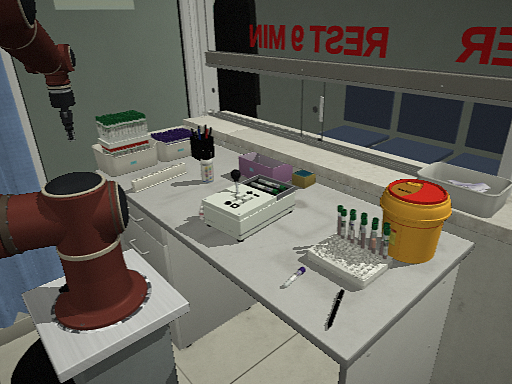

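View pics/top0.png

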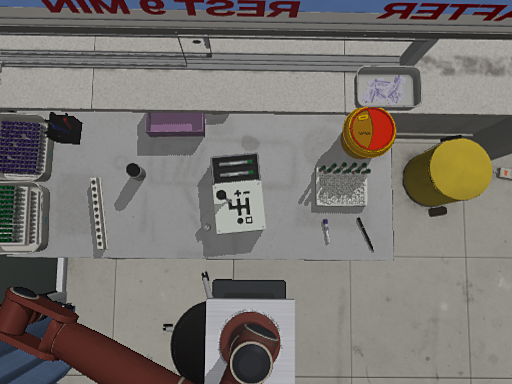

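```bash
python3 - <<'E'
import cv2
im=cv2.imread("pics/top0.png")[145:245,195:280]
cv2.imwrite("pics/top0c.png",cv2.resize(im,None,fx=6,fy=6,interpolation=cv2.INTER_CUBIC))
im=cv2.imread("pics/scene0.png")[155:250,190:310]
cv2.imwrite("pics/scene0c.png",cv2.resize(im,None,fx=6,fy=6,interpolation=cv2.INTER_CUBIC))
E
```

```text
(no output)
```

View pics/top0c.png

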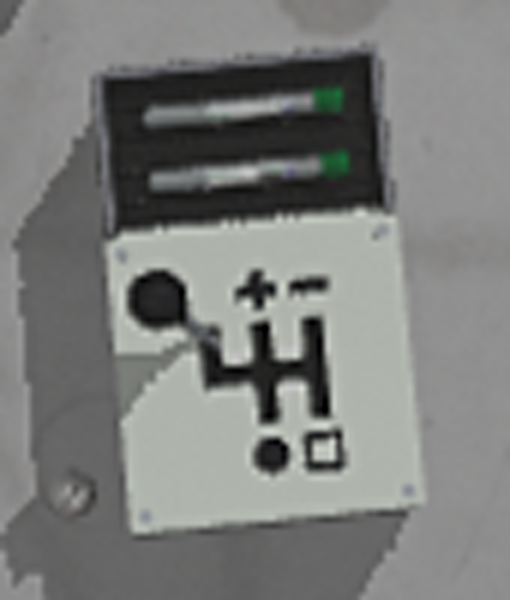

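View pics/scene0c.png

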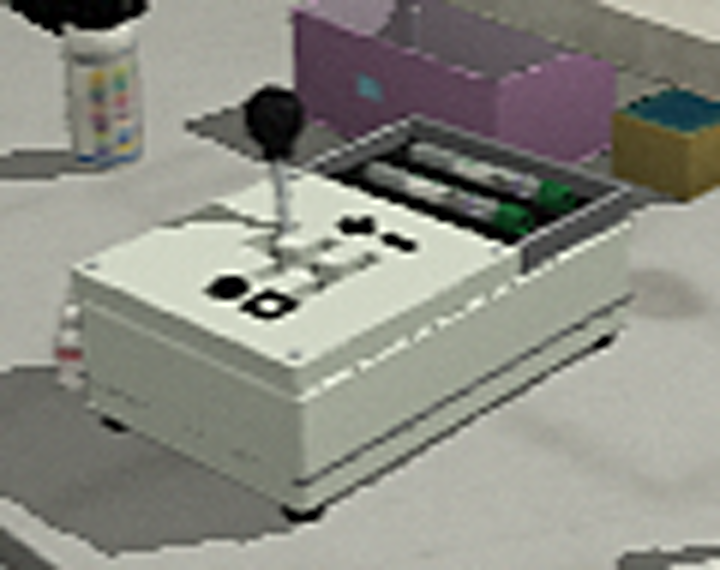

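The pictures show the lever leaning far-left in parking. The plus is at the far end of the middle lane (top crop (257,290)), with the bar to its right and the disc and frame near. Next I measure.

```bash
cat > h.py <<'E'
import numpy as np, cv2
from station import ctrl
def ray(cam,px,z):
    c=ctrl.camera_info(cam); d=c["R"].T@np.linalg.inv(c["mtx"])@np.array([px[0],px[1],1.]); o=-c["R"].T@c["t"]
    return o+d*(z-o[2])/d[2]
def orig(cam,px):
    c=ctrl.camera_info(cam); d=c["R"].T@np.linalg.inv(c["mtx"])@np.array([px[0],px[1],1.]); return -c["R"].T@c["t"],d/np.linalg.norm(d)
def tri(pa,pb):
    o1,d1=orig("top",pa);o2,d2=orig("scene",pb)
    A=np.stack([d1,-d2],1);s=np.linalg.lstsq(A,o2-o1,rcond=None)[0]
    p,q=o1+s[0]*d1,o2+s[1]*d2
    return (p+q)/2,np.linalg.norm(p-q)
def proj(cam,X):
    c=ctrl.camera_info(cam);p=c["mtx"]@(c["R"]@X+c["t"]);return p[:2]/p[2]
def blobs(im,box,th=70,k=4):
    x0,y0,x1,y1=box; g=cv2.cvtColor(im[y0:y1,x0:x1],cv2.COLOR_BGR2GRAY)
    g=cv2.resize(g,None,fx=k,fy=k,interpolation=cv2.INTER_CUBIC)
    n,l,s,c=cv2.connectedComponentsWithStats((g<th).astype(np.uint8))
    return [(((c[i]+.5)/k-.5+[x0,y0]).round(2),s[i,4]/k/k,(s[i,:4]/k).round(1)) for i in range(1,n) if s[i,4]>4*k*k]
E
python3 - <<'E'
from h import *
for n,b in (("top",(215,180,262,230)),("scene",(222,167,262,212))):
    im=cv2.imread(f"pics/{n}0.png"); print(n)
    for x in blobs(im,b): print(x, ray(n,x[0],0.097).round(4))
E
```

```text
top
(array([224.83, 180.59]), np.float64(50.125), array([ 0.,  0., 26.,  3.])) [0.5627 0.0965 0.097 ]
(array([220.97, 194.56]), np.float64(72.9375), array([ 1.5, 10.2,  9.8,  9.2])) [0.5137 0.109  0.097 ]
(array([237.36, 192.76]), np.float64(16.625), array([19.5, 10.2,  6.2,  6. ])) [0.5207 0.0523 0.097 ]
(array([246.  , 192.02]), np.float64(8.8125), array([28.5, 11.5,  5.8,  2. ])) [0.5237 0.0224 0.097 ]
(array([240.27, 206.06]), np.float64(141.0625), array([13.2, 18. , 21.8, 17.5])) [0.4746 0.0416 0.097 ]
(array([248.02, 220.02]), np.float64(13.5), array([31. , 37. ,  6.2,  6.2])) [0.4268 0.0142 0.097 ]
(array([239.91, 220.3 ]), np.float64(22.5625), array([22.8, 38. ,  5.2,  5.5])) [0.4255 0.0421 0.097 ]
scene
(array([241.98, 173.21]), np.float64(222.625), array([ 8.5,  0. , 30.8, 15. ])) [0.605  0.1923 0.097 ]
(array([254.83, 182.88]), np.float64(87.5), array([22.2,  8.2, 17.8, 15.5])) [0.5822 0.0938 0.097 ]
(array([249.  , 192.22]), np.float64(11.5625), array([24.5, 24.2,  5.8,  2.8])) [0.5195 0.0506 0.097 ]
(array([255.93, 194.91]), np.float64(7.6875), array([31.8, 27. ,  5.2,  2.8])) [0.5227 0.0197 0.097 ]
(array([227.65, 202.51]), np.float64(17.25), array([ 2.8, 34.2,  6.5,  3.5])) [0.4239 0.04   0.097 ]
(array([234.49, 205.37]), np.float64(19.1875), array([ 8.2, 36.5,  9.2,  4.5])) [0.4275 0.0101 0.097 ]
```

```bash
cat >> h.py <<'E'
GC=np.array([.4724,.0463,0.]); YAW=0.107
def R2():
    c,s=np.cos(YAW),np.sin(YAW); return np.array([[c,-s,0],[s,c,0],[0,0,1]])
def rk(X): return R2().T@(np.asarray(X)-GC)
def st():
    from scipy.spatial.transform import Rotation as Ro
    o=ctrl.get_obs(); R=Ro.from_rotvec(o["tool_rot"]).as_matrix()
    print("t %.2f"%o["t"],"tcp rk mm",(1e3*rk(o["tool_pos"])).round(1),"yaw err(tool y vs rocker y)",round(float(np.arctan2(-R[0,1],R[1,1])-YAW),3),"tilt",R[:2,2].round(3),"F",(R2().T@o["contact_force"]).round(2),"open",round(o["opening"],4))
    return o,R
def knob(tag):
    ims={n:ctrl.get_image(n)[:,:,::-1].copy() for n in ("top","scene")}
    for n in ims: cv2.imwrite(f"pics/{n}{tag}.png",ims[n])
    b=ims["top"][165:245,200:270]; cv2.imwrite(f"pics/c{tag}.png",np.hstack([cv2.resize(b,(400,457),interpolation=2),cv2.resize(ims["scene"][155:235,205:275],(400,457),interpolation=2)]))
    return ims
E
python3 - <<'E'
from h import *
im=cv2.imread("pics/scene0.png")
for x in blobs(im,(226,164,243,184),60): print(x)
p,e=tri((220.97,194.56),(235.8,174.9)); print(p,e,rk(p))
st()
E
```

```text
(array([235.44, 174.83]), np.float64(95.9375), array([ 4.5,  5.5, 11. , 12.5]))
[0.509824   0.10608822 0.14452877] 0.0018373021211988588 [0.04359511 0.05544956 0.14452877]
t 0.10 tcp rk mm [-247.9  586.2  241.2] yaw err(tool y vs rocker y) -0.372 tilt [-0.001 -0.002] F [ 0.22  0.83 -0.32] open 0.0853
```

send_rows(
  series=[
    {"tx":0,"ty":0,"tz":-2,"wx":0,"wy":0,"wz":-0.18,"jaw":1},
    {"tx":0,"ty":0,"tz":0,"wx":0,"wy":0,"wz":-0.18,"jaw":1},
    {"tx":-2.9,"ty":-4.6,"tz":0,"wx":0,"wy":0,"wz":0,"jaw":1},
    {"tx":-2.9,"ty":-4.6,"tz":0,"wx":0,"wy":0,"wz":0,"jaw":1},
    {"tx":-2.9,"ty":-4.6,"tz":0,"wx":0,"wy":0,"wz":0,"jaw":1},
  ],
  squeeze=20,
)

```text
t: 0.72
tool_pos: [0.2644, 0.4725, 0.2582]
tool_rot: [0.179, -3.133, 0.011]
contact_force: [0.2, 0.0, -1.2]
opening: 0.0
```

```bash
python3 -c "
from h import *
st()"
```

```text
t 0.72 tcp rk mm [-161.3  446.   258.2] yaw err(tool y vs rocker y) 0.007 tilt [-0.003 -0.007] F [ 0.16  0.   -1.18] open 0.0
```

send_rows(
  series=[
    {"tx":-3.2,"ty":-4.9,"tz":0,"jaw":1},
    {"tx":-3.2,"ty":-4.9,"tz":0,"jaw":1},
    {"tx":-3.2,"ty":-4.9,"tz":0,"jaw":1},
    {"tx":-3.2,"ty":-4.9,"tz":0,"jaw":1},
    {"tx":-3.2,"ty":-4.9,"tz":0,"jaw":1},
  ],
)

```text
invalid input at $.series[0]: expected keys tx, ty, tz, wx, wy, wz, jaw
```

```bash
python3 -c "
from h import *
st()"
```

```text
t 0.72 tcp rk mm [-161.3  446.   258.2] yaw err(tool y vs rocker y) 0.007 tilt [-0.003 -0.007] F [ 0.16  0.   -1.18] open 0.0
```

send_rows(
  series=[
    {"tx":-3.2,"ty":-4.9,"tz":0,"wx":0,"wy":0,"wz":0,"jaw":1},
    {"tx":-3.2,"ty":-4.9,"tz":0,"wx":0,"wy":0,"wz":0,"jaw":1},
    {"tx":-3.2,"ty":-4.9,"tz":0,"wx":0,"wy":0,"wz":0,"jaw":1},
    {"tx":-3.2,"ty":-4.9,"tz":0,"wx":0,"wy":0,"wz":0,"jaw":1},
    {"tx":-3.2,"ty":-4.9,"tz":0,"wx":0,"wy":0,"wz":0,"jaw":1},
  ],
)

```text
t: 1.35
tool_pos: [0.4548, 0.2391, 0.2571]
tool_rot: [0.182, -3.132, 0.012]
contact_force: [0.5, 0.1, -0.6]
opening: 0.0001
```

```bash
python3 -c "
from h import *
st()"
```

```text
t 1.35 tcp rk mm [  3.1 193.6 257.1] yaw err(tool y vs rocker y) 0.009 tilt [-0.004 -0.008] F [ 0.46  0.01 -0.62] open 0.0001
```

send_rows(
  series=[
    {"tx":-3.2,"ty":-4.9,"tz":0,"wx":0,"wy":0,"wz":0.009,"jaw":1},
    {"tx":-3.2,"ty":-4.6,"tz":0,"wx":0,"wy":0,"wz":0,"jaw":1},
    {"tx":-2.4,"ty":-2.4,"tz":0,"wx":0,"wy":0,"wz":0,"jaw":1},
    {"tx":0,"ty":0,"tz":0,"wx":0,"wy":0,"wz":0,"jaw":1},
  ],
)

```text
t: 1.85
tool_pos: [0.5587, 0.1227, 0.2552]
tool_rot: [0.157, -3.13, 0.012]
contact_force: [-0.4, 1.1, -0.1]
opening: -0.0
```

```bash
python3 -c "
from h import *
st()"
```

```text
t 1.85 tcp rk mm [ 93.9  66.7 255.2] yaw err(tool y vs rocker y) -0.007 tilt [-0.007 -0.008] F [-0.31  1.11 -0.07] open -0.0
```

send_rows(
  series=[
    {"tx":0,"ty":-1.2,"tz":3,"wx":0,"wy":0,"wz":0,"jaw":1},
    {"tx":0,"ty":0,"tz":3.5,"wx":0,"wy":0,"wz":0,"jaw":1},
    {"tx":0,"ty":0,"tz":3,"wx":0,"wy":0,"wz":0,"jaw":1},
    {"tx":0,"ty":0,"tz":1.5,"wx":0,"wy":0,"wz":0,"jaw":1},
    {"tx":0,"ty":0,"tz":0,"wx":0,"wy":0,"wz":0,"jaw":1},
  ],
)

```text
t: 2.48
tool_pos: [0.5563, 0.1128, 0.1421]
tool_rot: [0.162, -3.128, 0.009]
contact_force: [-1.0, -0.6, -0.1]
opening: -0.0001
```

```bash
python3 -c "
from h import *
st();knob('1')"
```

```text
t 2.48 tcp rk mm [ 90.6  57.1 142.1] yaw err(tool y vs rocker y) -0.003 tilt [-0.009 -0.007] F [-1.07 -0.45 -0.06] open -0.0001
```

View pics/c1.png

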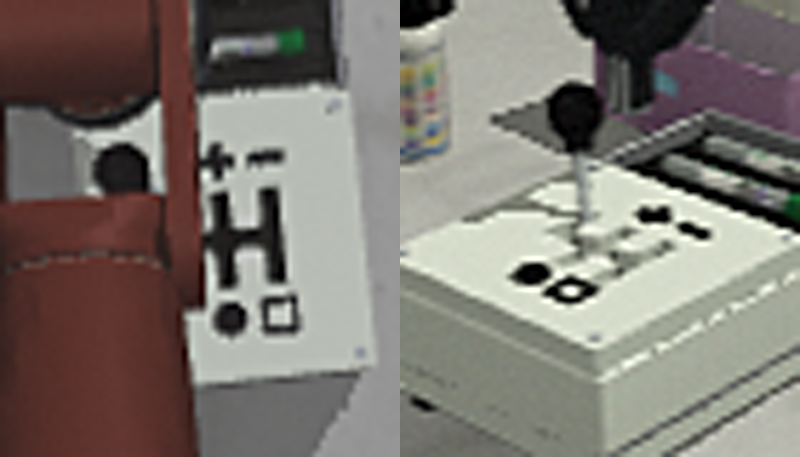

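The fingers stand behind the knob (scene crop knob at (575,115), fingers at (630,80)) with a gap. I push towards the robot now.

send_rows(
  series=[
    {"tx":1,"ty":0,"tz":0,"wx":0,"wy":0,"wz":0,"jaw":1},
    {"tx":0.8,"ty":0,"tz":0,"wx":0,"wy":0,"wz":0,"jaw":1},
    {"tx":0.8,"ty":0,"tz":0,"wx":0,"wy":0,"wz":0,"jaw":1},
    {"tx":0.8,"ty":0,"tz":0,"wx":0,"wy":0,"wz":0,"jaw":1},
  ],
)

```text
t: 3.08
tool_pos: [0.5264, 0.1097, 0.1504]
tool_rot: [-0.162, 3.129, -0.008]
contact_force: [3.4, 0.9, 2.7]
opening: 0.0001
```

```bash
python3 -c "
from h import *
st();knob('2')"
```

```text
t 3.08 tcp rk mm [ 60.5  57.2 150.4] yaw err(tool y vs rocker y) -0.004 tilt [ 0.008 -0.005] F [3.51 0.53 2.74] open 0.0001
```

View pics/c2.png

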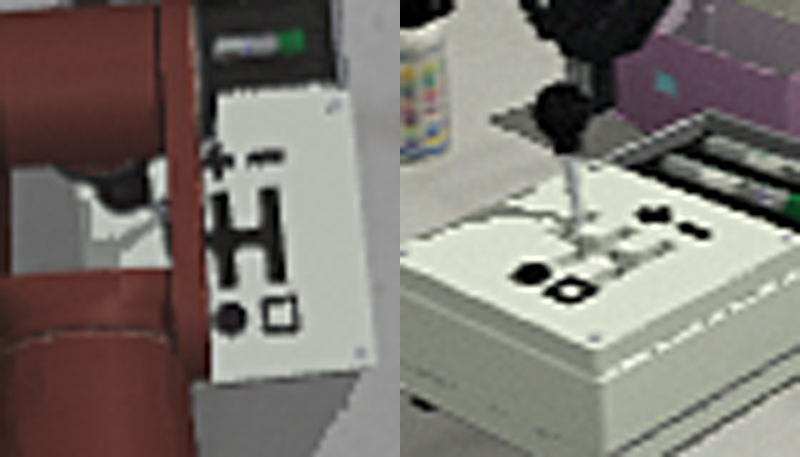

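send_rows(
  series=[
    {"tx":0.8,"ty":0,"tz":0.25,"wx":0,"wy":0,"wz":0,"jaw":1},
    {"tx":0.8,"ty":0,"tz":0.2,"wx":0,"wy":0,"wz":0,"jaw":1},
    {"tx":0.8,"ty":0,"tz":0.2,"wx":0,"wy":0,"wz":0,"jaw":1},
  ],
)

```text
t: 3.55
tool_pos: [0.5013, 0.1065, 0.1435]
tool_rot: [-0.162, 3.13, -0.01]
contact_force: [2.3, 0.3, 2.8]
opening: -0.0
```

```bash
python3 -c "
from h import *
st()"
```

```text
t 3.55 tcp rk mm [ 35.2  56.8 143.5] yaw err(tool y vs rocker y) -0.004 tilt [ 0.008 -0.006] F [2.35 0.03 2.84] open -0.0
```

send_rows(
  series=[
    {"tx":0.5,"ty":0,"tz":0,"wx":0,"wy":0,"wz":0,"jaw":1},
    {"tx":0.3,"ty":0,"tz":0,"wx":0,"wy":0,"wz":0,"jaw":1},
  ],
)

```text
t: 3.8
tool_pos: [0.4916, 0.1055, 0.1424]
tool_rot: [-0.162, 3.132, -0.01]
contact_force: [2.3, -0.3, 2.0]
opening: -0.0002
```

```bash
python3 -c "
from h import *
st();knob('3')
st()"
```

```text
t 3.80 tcp rk mm [ 25.4  56.8 142.4] yaw err(tool y vs rocker y) -0.004 tilt [ 0.006 -0.006] F [ 2.3  -0.5   2.03] open -0.0002
t 3.90 tcp rk mm [ 25.3  56.8 142.2] yaw err(tool y vs rocker y) -0.004 tilt [ 0.005 -0.006] F [ 0.8  -0.73  0.44] open 0.0002
```

View pics/c3.png

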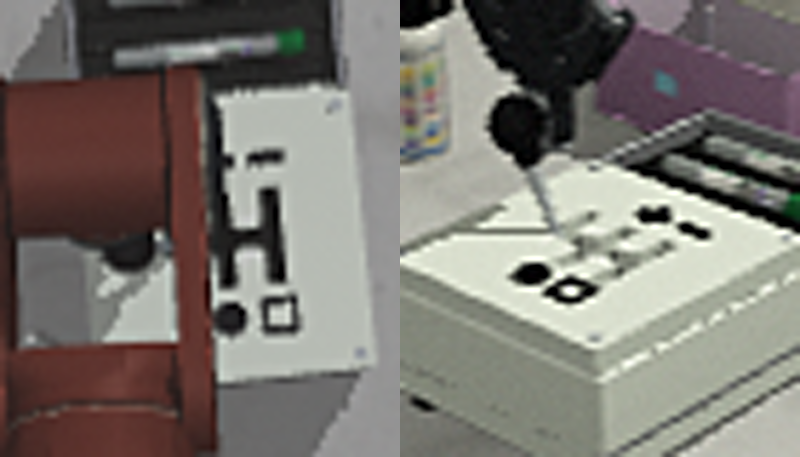

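```bash
python3 -c "
from h import *
f=lambda p: proj('scene',R2()@(np.array(p)/1e3)+GC).round(1)
for fx in (-.04,0,.04,.1):
    u=np.array([np.sin(fx),np.sin(.4),0]);u[2]=(1-u[0]**2-u[1]**2)**.5
    print(fx,'knob',f(u*145+[0,0,22]),'pin',f(u*72+[0,0,22]), (u*145).round(0))
im=cv2.imread('pics/scene3.png')
for x in blobs(im,(217,168,228,186),60): print(x)
cv2.imwrite('pics/s3.png',cv2.resize(im[155:215,205:275],None,fx=10,fy=10,interpolation=2))
"
```

```text
-0.04 knob [224.1 176.4] pin [232.  197.3] [ -6.  56. 133.]
0 knob [225.5 175.8] pin [232.6 197. ] [  0.  56. 134.]
0.04 knob [226.8 175.3] pin [233.3 196.7] [  6.  56. 133.]
0.1 knob [228.7 174.6] pin [234.2 196.3] [ 14.  56. 133.]
(array([226.46, 168.79]), np.float64(5.8125), array([8.5, 0. , 2.5, 3.2]))
(array([224.44, 176.86]), np.float64(70.1875), array([ 3.5,  3.5,  7.5, 13. ]))
```

View pics/s3.png

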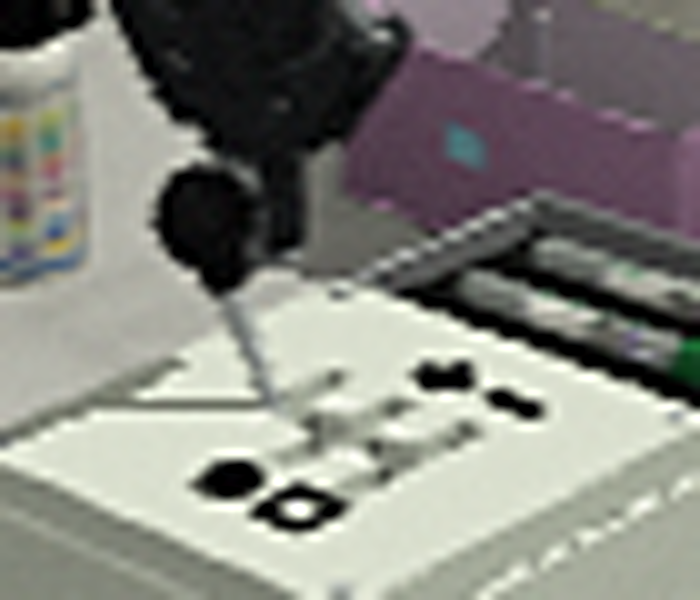

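The knob is now at scene (225.5,176.5), which matches fore≈0 in the left lane. Next I go round to its left side.

send_rows(
  series=[
    {"tx":-1.5,"ty":0,"tz":0,"wx":0,"wy":0,"wz":0,"jaw":1},
    {"tx":0,"ty":2.2,"tz":0,"wx":0,"wy":0,"wz":0,"jaw":1},
    {"tx":0,"ty":2.2,"tz":0,"wx":0,"wy":0,"wz":0,"jaw":1},
    {"tx":0,"ty":0,"tz":0,"wx":0,"wy":0,"wz":0,"jaw":1},
  ],
)

```text
t: 4.4
tool_pos: [0.4977, 0.1514, 0.1378]
tool_rot: [0.161, -3.129, 0.011]
contact_force: [0.5, -0.3, 1.0]
opening: -0.0
```

```bash
python3 -c "
from h import *
st()"
```

```text
t 4.40 tcp rk mm [ 36.4 101.8 137.8] yaw err(tool y vs rocker y) -0.004 tilt [-0.009 -0.007] F [ 0.44 -0.37  1.04] open -0.0
```

send_rows(
  series=[
    {"tx":2,"ty":0,"tz":-0.2,"wx":0,"wy":0,"wz":0,"jaw":1},
    {"tx":1.8,"ty":0,"tz":0,"wx":0,"wy":0,"wz":0,"jaw":1},
    {"tx":0,"ty":0,"tz":0,"wx":0,"wy":0,"wz":0,"jaw":1},
  ],
)

```text
t: 4.78
tool_pos: [0.4572, 0.1458, 0.1379]
tool_rot: [0.16, -3.122, 0.013]
contact_force: [0.2, 0.2, -0.1]
opening: 0.0
```

```bash
python3 -c "
from h import *
st()"
```

```text
t 4.78 tcp rk mm [ -4.5 100.5 137.9] yaw err(tool y vs rocker y) -0.004 tilt [-0.015 -0.009] F [ 0.26  0.18 -0.1 ] open 0.0
```

send_rows(
  series=[
    {"tx":-0.2,"ty":-0.9,"tz":-0.2,"wx":0,"wy":0,"wz":0,"jaw":1},
    {"tx":0,"ty":-0.8,"tz":-0.2,"wx":0,"wy":0,"wz":0,"jaw":1},
    {"tx":0,"ty":-0.8,"tz":0,"wx":0,"wy":0,"wz":0,"jaw":1},
    {"tx":0,"ty":-0.8,"tz":0,"wx":0,"wy":0,"wz":0,"jaw":1},
  ],
)

```text
t: 5.28
tool_pos: [0.4654, 0.1124, 0.1451]
tool_rot: [0.159, -3.125, 0.006]
contact_force: [-2.4, 5.8, 11.0]
opening: -0.0003
```

```bash
python3 -c "
from h import *
st();knob('4')"
```

```text
t 5.28 tcp rk mm [1.000e-01 6.650e+01 1.451e+02] yaw err(tool y vs rocker y) -0.005 tilt [-0.013 -0.004] F [-1.77  6.04 10.95] open -0.0003
```

View pics/c4.png

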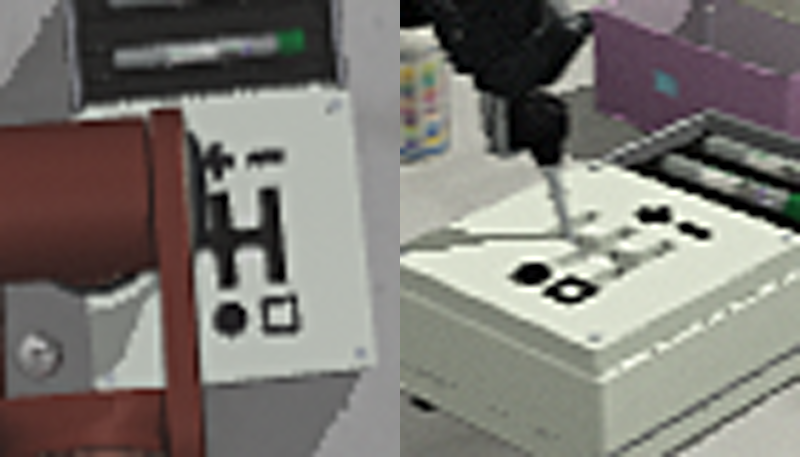

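send_rows(
  series=[
    {"tx":0,"ty":0.5,"tz":-0.4,"wx":0,"wy":0,"wz":0,"jaw":1},
    {"tx":0,"ty":0.2,"tz":-0.8,"wx":0,"wy":0,"wz":0,"jaw":1},
    {"tx":0,"ty":0,"tz":0,"wx":0,"wy":0,"wz":0,"jaw":1},
  ],
)

```text
t: 5.75
tool_pos: [0.4657, 0.1176, 0.1579]
tool_rot: [0.157, -3.126, 0.011]
contact_force: [-0.5, 0.5, 0.3]
opening: -0.0001
```

```bash
python3 -c "
from h import *
st();im=knob('5')['scene'];cv2.imwrite('pics/s5.png',cv2.resize(im[145:205,205:275],None,fx=10,fy=10,interpolation=2))"
```

```text
t 5.75 tcp rk mm [  0.9  71.6 157.9] yaw err(tool y vs rocker y) -0.007 tilt [-0.012 -0.008] F [-0.48  0.6   0.35] open -0.0001
```

View pics/s5.png

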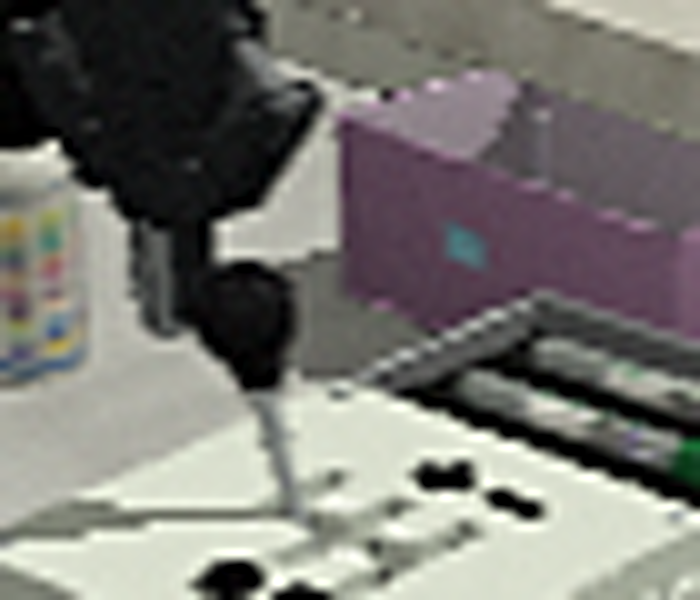

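send_rows(
  series=[
    {"tx":0,"ty":-0.8,"tz":-0.1,"wx":0,"wy":0,"wz":0,"jaw":1},
    {"tx":0,"ty":-0.8,"tz":-0.1,"wx":0,"wy":0,"wz":0,"jaw":1},
    {"tx":0,"ty":-0.8,"tz":0,"wx":0,"wy":0,"wz":0,"jaw":1},
  ],
)

```text
t: 6.22
tool_pos: [0.4676, 0.0935, 0.1595]
tool_rot: [0.158, -3.124, 0.007]
contact_force: [0.4, 2.9, 2.8]
opening: -0.0001
```

```bash
python3 -c "
from h import *
st();im=knob('6')['scene'];cv2.imwrite('pics/s6.png',cv2.resize(im[145:205,205:275],None,fx=10,fy=10,interpolation=2))
f=lambda p: proj('scene',R2()@(np.array(p)/1e3)+GC).round(1)
for s in (.4,.3,.2,.1,0): 
  for fx in (0,):
    u=np.array([np.sin(fx),np.sin(s),0]);u[2]=(1-u[0]**2-u[1]**2)**.5
    print(s,'knob',f(u*145+[0,0,22]), (u*145).round(0))
"
```

```text
t 6.22 tcp rk mm [  0.3  47.4 159.5] yaw err(tool y vs rocker y) -0.006 tilt [-0.013 -0.005] F [0.74 2.88 2.8 ] open -0.0001
0.4 knob [225.5 175.8] [  0.  56. 134.]
0.3 knob [228.3 175.4] [  0.  43. 139.]
0.2 knob [231.3 175.5] [  0.  29. 142.]
0.1 knob [234.4 176. ] [  0.  14. 144.]
0 knob [237.6 176.9] [  0.   0. 145.]
```

View pics/s6.png

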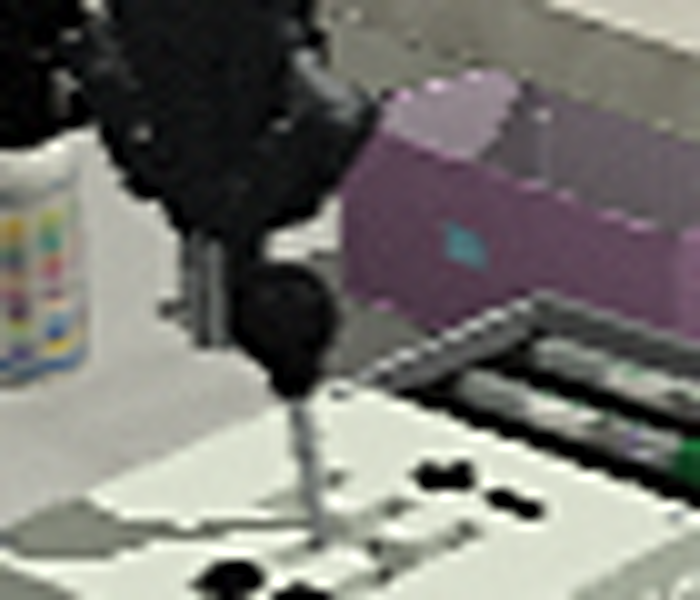

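send_rows(
  series=[
    {"tx":0,"ty":-0.7,"tz":0,"wx":0,"wy":0,"wz":0,"jaw":1},
    {"tx":0,"ty":-0.6,"tz":0,"wx":0,"wy":0,"wz":0,"jaw":1},
    {"tx":0,"ty":0,"tz":0,"wx":0,"wy":0,"wz":0,"jaw":1},
  ],
)

```text
t: 6.7
tool_pos: [0.4691, 0.079, 0.1594]
tool_rot: [0.156, -3.124, 0.008]
contact_force: [0.7, 1.8, 0.9]
opening: -0.0004
```

```bash
python3 -c "
from h import *
st();im=knob('7')['scene'];cv2.imwrite('pics/s7.png',cv2.resize(im[145:205,205:275],None,fx=10,fy=10,interpolation=2))
"
```

```text
t 6.70 tcp rk mm [  0.2  32.9 159.4] yaw err(tool y vs rocker y) -0.007 tilt [-0.013 -0.006] F [0.86 1.75 0.86] open -0.0004
```

View pics/s7.png

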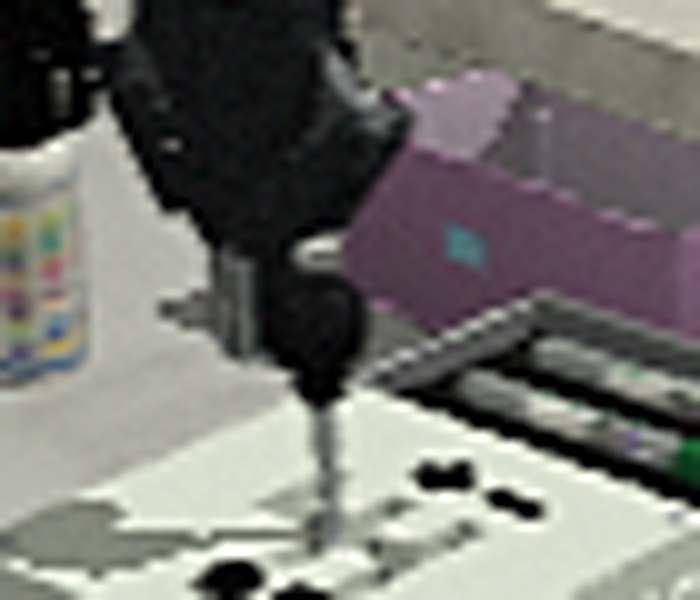

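View pics/c7.png

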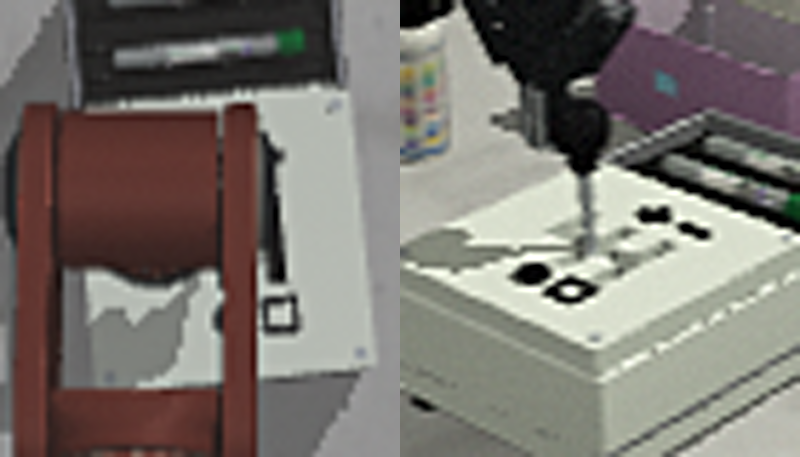

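send_rows(
  series=[
    {"tx":0,"ty":-0.3,"tz":0,"wx":0,"wy":0,"wz":0,"jaw":1},
    {"tx":0,"ty":0,"tz":0,"wx":0,"wy":0,"wz":0,"jaw":1},
    {"tx":0,"ty":1.5,"tz":0,"wx":0,"wy":0,"wz":0,"jaw":1},
    {"tx":0,"ty":3,"tz":0,"wx":0,"wy":0,"wz":0,"jaw":1},
    {"tx":0,"ty":0,"tz":0,"wx":0,"wy":0,"wz":0,"jaw":1},
  ],
)

```text
t: 7.42
tool_pos: [0.4637, 0.1225, 0.1578]
tool_rot: [0.156, -3.122, 0.012]
contact_force: [-0.3, -0.5, -0.2]
opening: -0.0
```

```bash
python3 -c "
from h import *
st();im=knob('8')['scene'];cv2.imwrite('pics/s8.png',cv2.resize(im[145:205,205:275],None,fx=10,fy=10,interpolation=2))
for x in blobs(im,(229,167,248,184),60): print(x)
f=lambda p: proj('scene',R2()@(np.array(p)/1e3)+GC).round(1)
print(f([0,0,92]),f([0,0,145]),f([0,0,167]))
"
```

```text
t 7.42 tcp rk mm [ -0.5  76.7 157.8] yaw err(tool y vs rocker y) -0.007 tilt [-0.015 -0.008] F [-0.33 -0.43 -0.23] open -0.0
(array([236.84, 177.45]), np.float64(99.625), array([ 2.8,  5. , 10.8, 12. ]))
[238.7 198.5] [237.9 183.4] [237.6 176.9]
```

View pics/s8.png

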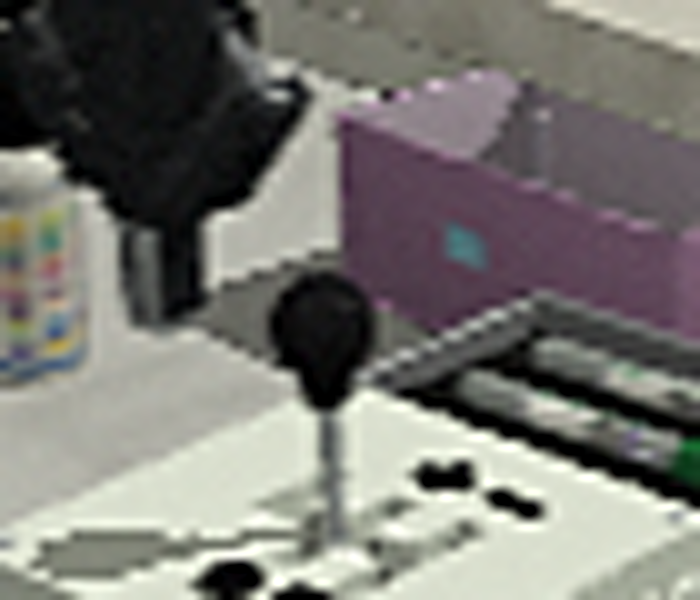

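View pics/c8.png

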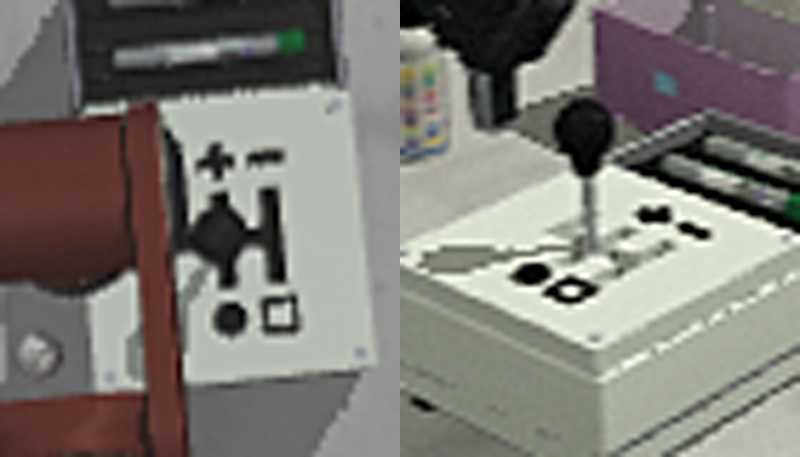

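```bash
python3 -c "
from h import *
im=cv2.imread('pics/top8.png');cv2.imwrite('pics/t8.png',cv2.resize(im[180:230,225:262],None,fx=12,fy=12,interpolation=2))
for p in ([0,0,167],[0,5,167],[5,0,167],[0,10,167]): print(p,((proj('top',R2()@(np.array(p)/1e3)+GC)+.5-[225,180])*12).round(0))
"
```

```text
[0, 0, 167] [170. 308.]
[0, 5, 167] [152. 309.]
[5, 0, 167] [168. 290.]
[0, 10, 167] [134. 311.]
```

View pics/t8.png

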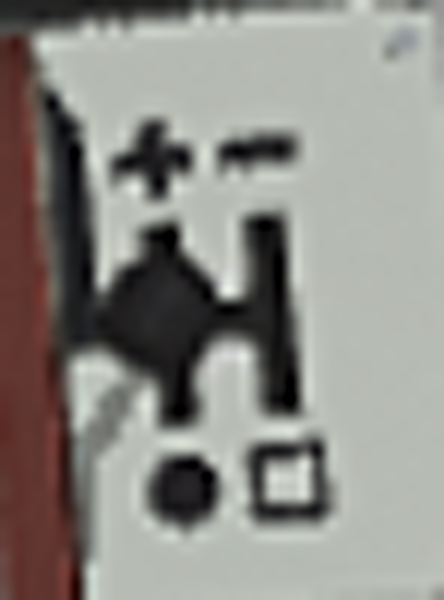

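send_rows(
  series=[
    {"tx":2.1,"ty":0,"tz":0,"wx":0,"wy":0,"wz":0.007,"jaw":1},
    {"tx":2.1,"ty":0,"tz":0,"wx":0,"wy":0,"wz":0,"jaw":1},
    {"tx":0.2,"ty":-2.5,"tz":0.3,"wx":0,"wy":0,"wz":0,"jaw":1},
    {"tx":0,"ty":-2.5,"tz":0.3,"wx":0,"wy":0,"wz":0,"jaw":1},
    {"tx":0,"ty":-1.5,"tz":0,"wx":0,"wy":0,"wz":0,"jaw":1},
  ],
)

```text
t: 8.15
tool_pos: [0.4245, 0.0489, 0.1525]
tool_rot: [0.142, -3.122, 0.017]
contact_force: [-0.0, -0.3, -0.4]
opening: 0.0
```

```bash
python3 -c "
from h import *
st()"
```

```text
t 8.15 tcp rk mm [-47.4   7.7 152.5] yaw err(tool y vs rocker y) -0.016 tilt [-0.016 -0.012] F [-0.03 -0.28 -0.38] open 0.0
```

send_rows(
  series=[
    {"tx":0,"ty":-0.6,"tz":0,"wx":0,"wy":0,"wz":-0.016,"jaw":1},
    {"tx":-1,"ty":0,"tz":0,"wx":0,"wy":0,"wz":0,"jaw":1},
    {"tx":-0.8,"ty":0,"tz":0,"wx":0,"wy":0,"wz":0,"jaw":1},
    {"tx":-0.8,"ty":0,"tz":0,"wx":0,"wy":0,"wz":0,"jaw":1},
    {"tx":-0.6,"ty":0,"tz":0,"wx":0,"wy":0,"wz":0,"jaw":1},
  ],
)

```text
t: 8.78
tool_pos: [0.4591, 0.0462, 0.1525]
tool_rot: [0.167, -3.12, 0.017]
contact_force: [-2.5, -1.0, 2.7]
opening: 0.0
```

```bash
python3 -c "
from h import *
st();im=knob('9')['scene'];cv2.imwrite('pics/s9.png',cv2.resize(im[145:205,205:275],None,fx=10,fy=10,interpolation=2))
"
```

```text
t 8.78 tcp rk mm [-13.3   1.3 152.5] yaw err(tool y vs rocker y) 0.0 tilt [-0.017 -0.012] F [-2.56 -0.71  2.69] open 0.0
```

View pics/s9.png

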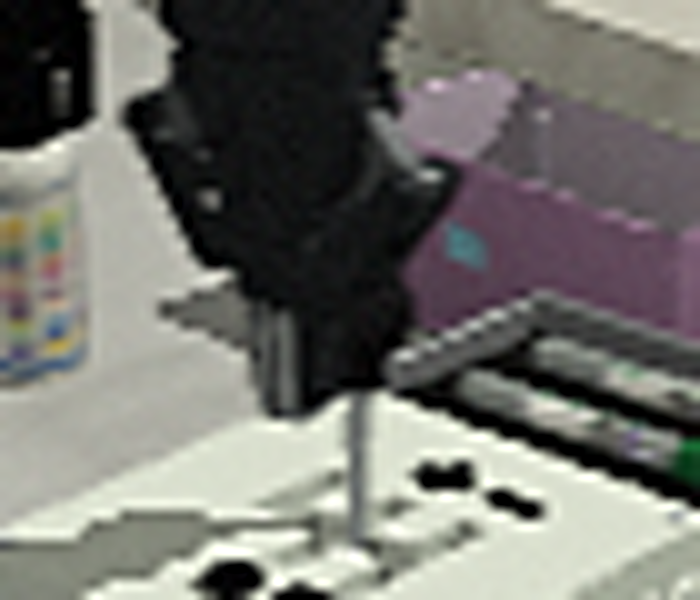

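send_rows(
  series=[
    {"tx":-0.8,"ty":0,"tz":0.05,"wx":0,"wy":0,"wz":0,"jaw":1},
    {"tx":-0.8,"ty":0,"tz":0.05,"wx":0,"wy":0,"wz":0,"jaw":1},
    {"tx":-0.7,"ty":0,"tz":0.05,"wx":0,"wy":0,"wz":0,"jaw":1},
  ],
)

```text
t: 9.25
tool_pos: [0.4829, 0.049, 0.1502]
tool_rot: [0.167, -3.12, 0.016]
contact_force: [-2.2, -0.9, 0.7]
opening: 0.0002
```

```bash
python3 -c "
from h import *
st()
"
```

```text
t 9.25 tcp rk mm [ 10.7   1.6 150.2] yaw err(tool y vs rocker y) 0.0 tilt [-0.017 -0.011] F [-2.3  -0.61  0.67] open 0.0002
```

send_rows(
  series=[
    {"tx":-0.4,"ty":0,"tz":0,"wx":0,"wy":0,"wz":0,"jaw":1},
    {"tx":-0.3,"ty":0,"tz":0,"wx":0,"wy":0,"wz":0,"jaw":1},
  ],
)

```text
t: 9.5
tool_pos: [0.4898, 0.0498, 0.149]
tool_rot: [0.167, -3.117, 0.016]
contact_force: [-2.6, -0.1, 0.5]
opening: -0.0001
```

```bash
python3 -c "
from h import *
st()
"
```

```text
t 9.50 tcp rk mm [ 17.7   1.6 149. ] yaw err(tool y vs rocker y) 0.0 tilt [-0.019 -0.011] F [-2.56  0.16  0.54] open -0.0001
```

Still light. I continue in small steps until the force rises at the slot end.

send_rows(
  series=[
    {"tx":-0.25,"ty":0,"tz":0,"wx":0,"wy":0,"wz":0,"jaw":1},
  ],
)

```text
t: 9.62
tool_pos: [0.4922, 0.05, 0.1485]
tool_rot: [0.167, -3.116, 0.016]
contact_force: [-2.1, -1.1, -0.8]
opening: 0.0003
```

send_rows(
  series=[
    {"tx":-0.2,"ty":0,"tz":0,"wx":0,"wy":0,"wz":0,"jaw":1},
  ],
)

```text
t: 9.75
tool_pos: [0.4939, 0.0502, 0.1481]
tool_rot: [0.167, -3.116, 0.016]
contact_force: [-2.1, -1.1, -1.4]
opening: 0.0
```

```bash
python3 -c "
from h import *
st()
"
```

```text
t 9.75 tcp rk mm [ 21.8   1.6 148.1] yaw err(tool y vs rocker y) 0.0 tilt [-0.021 -0.011] F [-2.16 -0.83 -1.42] open 0.0
```

send_rows(
  series=[
    {"tx":-0.2,"ty":0,"tz":0,"wx":0,"wy":0,"wz":0,"jaw":1},
  ],
)

```text
t: 9.88
tool_pos: [0.4952, 0.0504, 0.1478]
tool_rot: [0.167, -3.113, 0.016]
contact_force: [-6.4, -1.3, 1.7]
opening: -0.0005
```

```bash
python3 -c "
from h import *
st();im=knob('10')['scene'];cv2.imwrite('pics/s10.png',cv2.resize(im[145:205,205:275],None,fx=10,fy=10,interpolation=2))
"
```

```text
t 9.88 tcp rk mm [ 23.1   1.7 147.8] yaw err(tool y vs rocker y) 0.0 tilt [-0.023 -0.011] F [-6.51 -0.61  1.74] open -0.0005
```

View pics/s10.png

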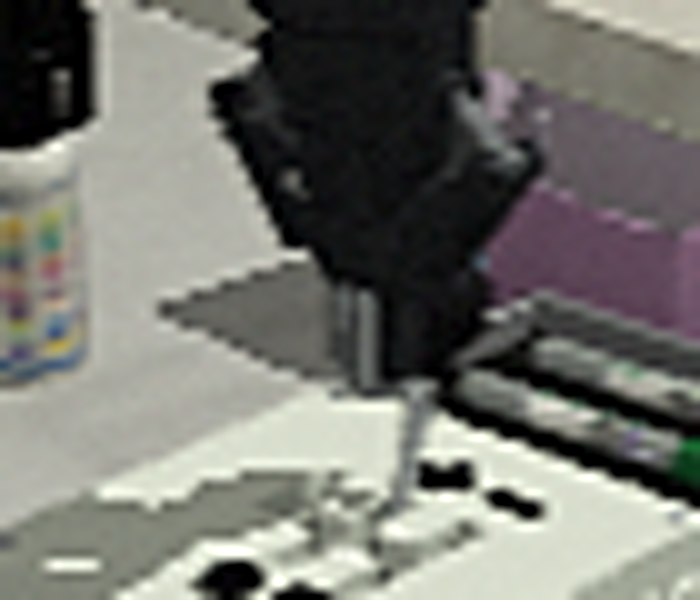

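The force rose to 6.5 N at 51 mm, which is the slot end. I back off and check.

send_rows(
  series=[
    {"tx":1.5,"ty":0,"tz":0,"wx":0,"wy":0,"wz":0,"jaw":1},
    {"tx":4,"ty":0,"tz":0,"wx":0,"wy":0,"wz":0,"jaw":1},
    {"tx":0,"ty":3,"tz":-5,"wx":0,"wy":0,"wz":0,"jaw":1},
    {"tx":0,"ty":5,"tz":-3,"wx":0,"wy":0,"wz":0,"jaw":1},
    {"tx":0,"ty":5,"tz":0,"wx":0,"wy":0,"wz":0,"jaw":1},
  ],
)

```text
t: 10.6
tool_pos: [0.4272, 0.1762, 0.2279]
tool_rot: [0.156, -3.118, 0.01]
contact_force: [1.6, 0.2, 0.3]
opening: -0.0001
```

send_rows(
  series=[
    {"tx":0,"ty":5,"tz":0,"wx":0,"wy":0,"wz":0,"jaw":1},
    {"tx":0,"ty":0,"tz":0,"wx":0,"wy":0,"wz":0,"jaw":1},
  ],
)

```text
t: 10.85
tool_pos: [0.4232, 0.231, 0.2306]
tool_rot: [0.163, -3.126, 0.004]
contact_force: [0.6, -0.7, 0.2]
opening: -0.0001
```

```bash
python3 -c "
from h import *
st();ims=knob('11')
im=ims['scene']
cv2.imwrite('pics/s11.png',np.hstack([cv2.resize(im[145:205,205:255],None,fx=8,fy=8,interpolation=2),cv2.resize(ims['top'][173:233,220:270],None,fx=8,fy=8,interpolation=2)]))
for p in ([48,0,158.7],[44,0,159]): 
  print(p,[((proj(n,R2()@(np.array(p)/1e3)+GC)+.5-o)*8+a).round(0) for n,o,a in (('scene',[205,145],[0,0]),('top',[220,173],[400,0]))])
"
```

```text
t 10.85 tcp rk mm [-29.2 188.9 230.6] yaw err(tool y vs rocker y) -0.003 tilt [-0.011 -0.003] F [ 0.52 -0.72  0.2 ] open -0.0001
[48, 0, 158.7] [array([351., 242.]), array([543., 148.])]
[44, 0, 159] [array([344., 244.]), array([544., 158.])]
```

View pics/s11.png

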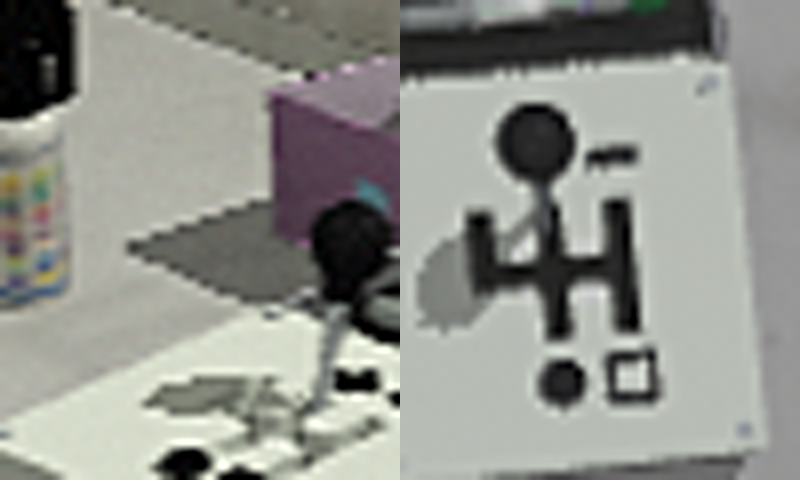

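View pics/top11.png

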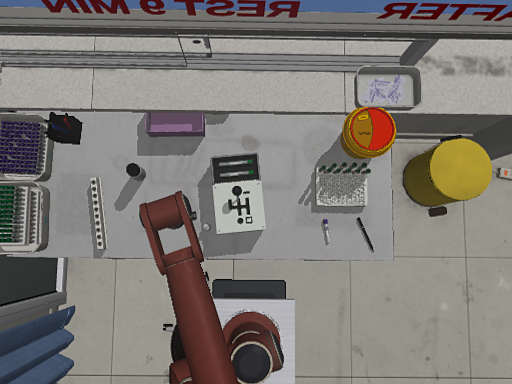

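Knob at scene crop (351,240) and top crop (537,142). Both match the fully home pose beside the plus, and the tubes, dropper and other things are in place. Handing in.

```bash
python3 -c "
from h import *
print(ctrl.finish_job())"
```

```text
the job is handed in; nothing more can be done
None
```

The lever is home in the plus slot, the far slot of the middle lane, and the job was handed in at about 11 s. With shut fingers I pushed the knob out of parking, along the cross channel to the middle lane, and then forward into that slot.

- **Home position:** the push force rose from about 2 N to 6.5 N after about 51 mm of knob travel, where the slot end was expected. After I backed off, the knob in both pictures was within about 3 mm of the expected home position (about 48 mm forward in the middle lane), beyond rather than short of it in the top view.
- **Other things:** in the last top picture the tubes, dropper, strip bottle, marker and the other items appear where they were at the start. The arm was clear of everything.
- **Unplanned contact:** early in the sideways push, the upward force on the tool reached 11 N. A wider part of the gripper was probably resting on top of the knob and pressing it down. I backed off, raised the tool about 12 mm and went on at about 3 N. The knob was never pulled up on purpose. I did not measure its lift.

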